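Lock the mainspring winder's side lever

TASK

Lock the mainspring winder's side lever: hold the sprung safety catch plate down with one fingertip while the other finger pushes the bolt's upright tab fully home, so that the bolt passes through the eye of the lever, then let go so that the catch springs back up behind the bolt. Only push and press: do not force the bolt past a raised catch, do not raise the lever, and leave the loose things on the bench where they are.

Things in the scene. Friction and masses are not known exactly. Their poses are not given: they have to be found in the camera images.
- winder: Cast iron mainspring winder, fixed to the bench; origin under it on the bench. Own axes: x away from the robot at yaw 0, y left, z up. Foot: x -95 to 95, y -125 to 110, 14 mm thick. Bolt and catch plate lie side by side on its lock box, both along y, 50 mm apart: bolt line at x -55, plate at x -5 mm. The side lever lies along x at y 78 to 92.
- lock_box (a point): Centre of the flat top (height 60 mm) of the winder's lock box: winder x -80 to 20, y -105 to 50 mm. Two steel staples guide the bolt on it, 77 mm high, 27 mm wide in x and 10 mm in y, at winder y -97 and y 40.
- head_top (a point): Centre of the top of the winder's iron head, 100 mm high, at winder x 58 to 86, y -58 to -2 mm, with a horizontal steel arbor out to y -103 and a brass ratchet wheel 48 mm across at y 7. Part of the fixed winder.
- bolt_tab (a point): Middle of the top edge of the bolt's upright steel tab, at height 104 mm. The tab is 22 mm wide along the winder's x, 8 mm thick along its y, and stands on the 11 mm round bolt bar, whose top is at height 72 mm. Push on the tab's -y face, towards the winder's +y. It is at winder y -35 mm when drawn.
- bolt (a joint): Slide of the bolt along the winder's +y in m: 0 drawn (starts at 0 to 0.004), 0.030 fully home at its stop. Friction about 2 N; it stays where it is left. With the catch up, the catch's hidden tooth stops it at about 0.006; past 0.024 the tooth can rise behind it.
- catch_plate (a point): Centre of the flat top of the sprung safety catch plate, height 88 mm when up. 26 mm wide along the winder's x, 100 mm long along its y (winder y -85 to 15), 6 mm thick. It moves straight down, level, wherever it is pressed; a fingertip can slide along it while pressing.
- catch (a joint): How far the catch plate is down in m: 0 up, 0.009 at its bottom stop. The bolt is free when it is below about 0.0065. The spring needs about 2 N to start and 4.5 N at the bottom; it rises by itself when released, unless the bolt has stopped half way above its tooth.
- side_lever (a joint): Angle of the side lever in rad: 0 parked on its rest, grows as its handle end (towards the robot) is lifted. It is loose and drops back by its weight; it has to stay parked.
- lever_eye (a point): Middle of the 14 mm hole through the lever, on the bolt's line, at winder x -55, y 85, height 66 mm when parked; the lever's eye block is 34 mm square and 12 mm thick, the wooden handle ends at winder x -168, height 95 mm.
- barrel: brass mainspring barrel, a drum 38 mm across and 30 mm high with its arbor, in front of the winder; origin under its centre. To be left alone.
- bob: lacquered pendulum bob, a dark lens-shaped disc 110 mm across, 22 mm high, lying flat to one side; origin under its centre. To be left alone.
- block: round steel bench block, 72 mm across, 24 mm high, beyond the winder; origin under its centre. To be left alone.
- die: tortoiseshell-finished crystal press die, a stepped puck 48 mm across, 28 mm high, at the winder's right (-y); origin under its centre. To be left alone.
- jar: small amber glass jar with steel cap, 40 mm across, 50 mm high; origin under its centre. To be left alone.
- weight: brass cylinder weight with a neck, 40 mm across, 62 mm high; origin under its centre. To be left alone.
- driver: screwdriver, 140 mm long, lying on the bench; origin under its middle. To be left alone.

How it is judged:
On the way, in this order (a step that is already met when the one before it is completed fails the run):
1. a fingertip presses the catch down while the bolt is still drawn (value of joint catch above 0.006 m and value of joint bolt below 0.01 m and contact force between the fingers and catch above 0.5 N), for 0.1 s.
2. with the catch still held down by a fingertip, the bolt is pushed past the catch's tooth (value of joint bolt above 0.02 m and value of joint catch above 0.005 m and contact force between the fingers and catch above 0.5 N), for 0.05 s.
At the end, for the whole second after the job is handed in: The bolt is home (at least 26.5 of its 30 mm) and still, the catch has sprung back up to within 2 mm of its top, and the side lever is parked (within 0.04 rad) (value of joint bolt above 0.0265 m and velocity of joint bolt below 0.005 m/s and value of joint catch below 0.002 m and value of joint side_lever below 0.04 rad); the robot touches nothing.
It fails at once if the bolt is forced past the raised catch (value of joint bolt between 0.011 and 0.02 m and value of joint catch below 0.004 m).
It fails at once if the side lever is raised (more than 0.12 rad) (value of joint side_lever above 0.12 rad).
It fails at once if a loose thing on the bench is moved or lifted (more than 15 mm) (distance of any of barrel, bob, block, die, jar, weight, driver from where it was at the start of the episode above 0.015 m).
It also fails if it takes over 32 s, if anything falls off the work surface, if the arm or the gripper's body presses on something with over 40 N, if the wrist force passes 120 N, or if a joint passes its speed limit or range.

ROBOT

A 6-joint arm with a two-finger parallel gripper is mounted at the origin on the work surface. World frame = base frame: x ahead of the robot, y to its left, z up, the work surface at z = 0. Lengths are in m, angles in rad, forces in N, time in s.
With the tool pointing down it reaches from about 0.3 to 0.75 m from the base axis. Payload 8.5 kg.
Tool frame: the origin (TCP) lies at the very end of the fingers, on their centre line; the grasp point (between the pads) lies 19 mm behind it; z points along the fingers, y is the line along which they close (so a half turn about z gives the same grasp; the last joint's range is limited). The gripper opens to 85 mm and grips with 20 to 120 N. Pads are 22 mm wide; open, the fingers measure 114 mm over their backs; the gripper's body (76 mm by 85 mm) begins 54 mm behind the grasp point. The pads swing forward as they close: fully open they stand 13 mm farther back than shut.
Start: joints at [-1.535, 0.381, 1.297, -0, 1.464, -0.215], TCP at [0.136, -0.533, 0.231] pointing down, gripper open.
Joint ranges: [-3.11, 3.11], [-0.89, 2.33], [0.22, 2.48], [-1.42, 4.56], [0.17, 2.85], [-2.88, 2.88]. Speed limits (rad/s): [2.39, 2.39, 3.14, 3.14, 3.14, 3.14].

INTERFACE

Orientations are given as a unit quaternion [w, x, y, z].
In Python, from plant import r gives the robot as it stands. The module is installed in compiled form; this text tells all that it offers.
- The arm moves only by the shell command python3 -m handwheel 'ROWS' [OPENING]. ROWS is JSON, a list that holds one entry, the list of rows, each a list of 6 numbers: the shift along the tool's x, y, z in cm, then the turn, a rotation vector about the tool's x, y, z in rad. In form: [[[tx, ty, tz, ax, ay, az], ...]]. A call has exactly 5 rows; each row shifts and turns the commanded pose from where the row before left it, along the tool's axes as they then stand; what a row does not reach is not made up. A row lasts 1/8 s, in which the tool goes at most 62.5 mm and 10.7 degrees, less where a joint would pass 70% of its speed; a pose out of reach is approached as far as the arm can. A call with a gripper value outside its range is refused whole. OPENING is the opening, from 0 (shut) to 1 (fully open), set as the call begins (- or left out, the last holds). The fingers move at their own pace and stop on an object; the grip force is fixed at half the most. Time passes only in rows, so rows that do not move let the fingers close, or fill a call up. It gives the time, the measured TCP pose, the force, the opening and the grip force at its end, in the units of the state.
- r.get_obs(): the state, without advancing time (a new reading comes with each control period).
- r.get_image(name): name is "side" or "top" or "wrist"; returns the picture (420x560x3 uint8, red, green, blue); there is no depth.
- r.camera_info(name): a dict with "K" (3x3 intrinsics, pixels), "T" (4x4, takes a point from camera to world coordinates). Camera axes: x right, y up, looking along -z (the intrinsics and any distortion apply to the point x, -y, -z); pixel columns grow to the right and rows downward; lengths in m; the calibration is good to about 2 mm. A picture is of the moment at which its call begins: read the wrist's pose just before it. camera_info takes no time and is no camera call; for the wrist camera it gives the pose at the moment of the call.
- r.hand_in(): hands the job in; it is judged then, once.
Trained networks look in the newest picture that a camera, given by its name, has taken for a name from the list of things; names that differ only in an ending like _2 or _b are one class to them, and where a whole thing is asked for, a point or a joint stands for the part that bears it (a point fixed in the world has none). Each returns a list of dicts, best first, with "p" (0 to 1); they miss things now and then, are a little off and sometimes report something else, mostly with a low value. They report only what shows in the picture. A call takes as long as a camera call.
- r.outline_of(camera, label): "pixels" (420x560 bool, what is visible of it) and "at" ([column, row] in pixels, amid what is visible of it).
- r.spot_point(camera, label): "at" ([column, row] in pixels: a listed point, or the origin of a listed thing).
The state is a dict: "time": time; "joints": joint angles; "joint_vel": joint speeds; "joint_torque": joint torques, N m; "tcp_pos": TCP position; "tool_rot": TCP orientation; "wrist_force": force on the tool from outside, world axes, zero at the start; "moment": the same for the moment, N m; "opening": finger opening in m; "grasp_force": force on a finger pad.
Only numpy, scipy, OpenCV 4.12 (cv2) and the standard library are available. Lean on these libraries where they do the work, as an engineer would, in place of code of your own. Each camera call takes 0.05 s, during which the arm holds its last target. There are 200 camera calls.

## Working session

There is one attempt and no reset: what is moved stays moved. The work goes in short steps, Python scripts to look and compute and a shell command to move; the robot and the scene stay as the last step left them, time stands still between calls to the robot, and variables do not carry over. Pictures are saved under pics/ and viewed, at most 10 in all, crops included, and the job is handed in when it is done.

```bash
mkdir -p pics; cat > h.py <<'E'
import numpy as np, cv2
from plant import r
from scipy.spatial.transform import Rotation as R
def ray(cam,px):
    c=r.camera_info(cam);K=np.array(c['K']);T=np.array(c['T'])
    u=np.linalg.solve(K,[px[0],px[1],1.]);d=T[:3,:3]@[u[0],-u[1],-u[2]]
    return T[:3,3],d
def at(cam,px,z):
    o,d=ray(cam,px);return o+d*(z-o[2])/d[2]
def save(cam,n):
    im=r.get_image(cam);cv2.imwrite('pics/'+n,im[:,:,::-1]);return im
E
python3 - <<'E'
from h import *
o=r.get_obs();print(o['time'],o['tcp_pos'],o['tool_rot'],o['opening'])
print(r.camera_info('top'))
a=save('top','top1.png');
for l,z in [('bolt_tab',.104),('catch_plate',.088),('lever_eye',.066),('head_top',.1),('lock_box',.06),('winder',0)]:
    for s in r.spot_point('top',l)[:1]: print(l,s['p'],np.round(s['at'],1),at('top',s['at'],z).round(4))
b=save('side','side1.png')
for l,z in [('bolt_tab',.104),('catch_plate',.088),('lever_eye',.066),('head_top',.1)]:
    for s in r.spot_point('side',l)[:1]: print('side',l,s['p'],np.round(s['at'],1),at('side',s['at'],z).round(4))
E
```

```text
0.0 [ 0.13648432 -0.53248945  0.23071687] [-7.35270045e-04  9.92147871e-01  1.25068216e-01  5.95528846e-05] 0.0852939858989647
{'K': array([[462.4338368 ,   0.        , 280.4083562 ],
       [  0.        , 462.4338368 , 203.01330942],
       [  0.        ,   0.        ,   1.        ]]), 'T': array([[-0.00298562,  0.99442553, -0.10539901,  0.46990292],
       [-0.99999047, -0.00263323,  0.00348238, -0.01732041],
       [ 0.00318543,  0.1054084 ,  0.99442391,  1.24674   ],
       [ 0.        ,  0.        ,  0.        ,  1.        ]])}
bolt_tab 0.67 [252.1 251.5] [0.4714 0.0486 0.104 ]
catch_plate 0.82 [256.2 231.3] [0.5217 0.0394 0.088 ]
lever_eye 0.89 [206.2 245.1] [0.488  0.1675 0.066 ]
head_top 0.97 [259.3 204.1] [0.5889 0.0313 0.1   ]
lock_box 0.69 [256.9 242.4] [0.4946 0.0389 0.06  ]
winder 0.67 [246.9 225.3] [0.5418 0.0689 0.    ]
side bolt_tab 0.55 [288.7 233.5] [0.4828 0.0551 0.104 ]
side catch_plate 0.59 [281.5 226.6] [0.5258 0.0414 0.088 ]
side lever_eye 0.97 [259.6 261. ] [0.4902 0.159  0.066 ]
side head_top 0.61 [266.8 207.7] [0.6021 0.0279 0.1   ]
```

```bash
python3 - <<'E'
import cv2
a=cv2.imread('pics/top1.png')[150:300,160:360];cv2.imwrite('pics/top1c.png',cv2.resize(a,(800,600),interpolation=2))
E
```

```text
(no output)
```

View pics/top1c.png

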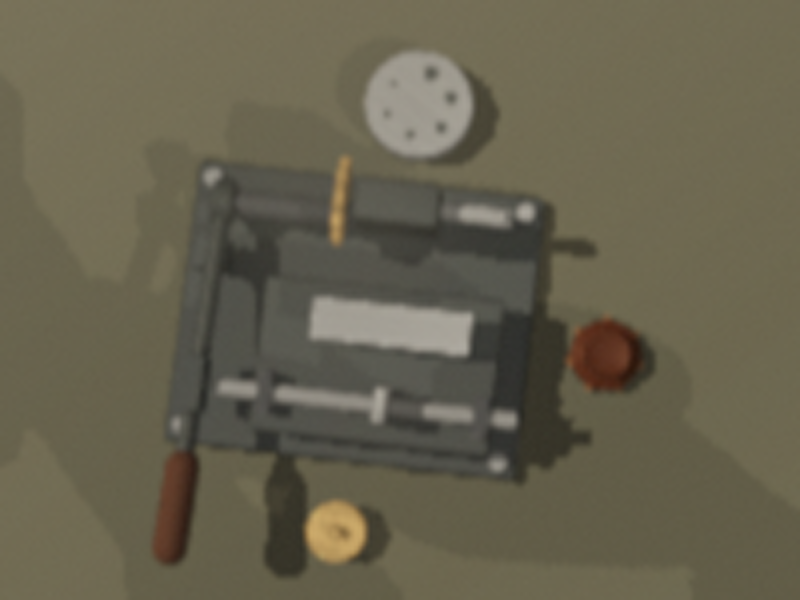

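View pics/side1.png

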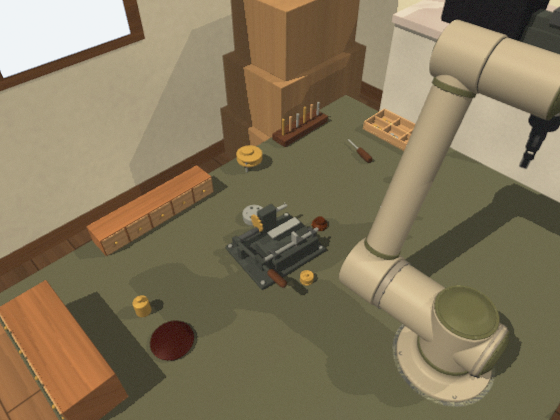

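The top view shows the plate centre at about (258,231.5), the tab at (255,251) and the yaw at about -0.11 rad. The die is to the right, the barrel in front and the lever on the left. The side view agrees. I'll have a script work out the approach rows.

```bash
cat >> h.py <<'E'
def rows(tp,ang,n,nt):
    "n rows to a TCP with tool down, tool y at world angle ang, turned over the first nt rows"
    o=r.get_obs();q=R.from_quat(np.roll(o['tool_rot'],-1));p=np.array(o['tcp_pos'])
    ty=np.array([np.cos(ang),np.sin(ang),0]);tz=np.array([0,0,-1.]);g=R.from_matrix(np.c_[np.cross(ty,tz),ty,tz])
    v=(q.inv()*g).as_rotvec();d=(np.array(tp)-p)/n
    for i in range(n):
        a=v/nt if i<nt else v*0
        print(np.r_[q.inv().apply(d)*100,a].round(3).tolist()); q=q*R.from_rotvec(a)
E
python3 - <<'E'
from h import *
for px,z in [((255,251.2),.104),((257.8,231.5),.088)]: print(at('top',px,z))
rows([.4935,.015,.2],-.108,15,10)
E
```

```text
[0.47210932 0.04147255 0.104     ]
[0.52116471 0.03542596 0.088     ]
[3.212, -2.947, 0.209, -0.0, -0.0, -0.121]
[3.545, -2.537, 0.209, -0.0, -0.0, -0.121]
[3.825, -2.09, 0.209, -0.0, -0.0, -0.121]
[4.05, -1.612, 0.209, -0.0, -0.0, -0.121]
[4.215, -1.11, 0.209, -0.0, -0.0, -0.121]
[4.318, -0.593, 0.209, -0.0, -0.0, -0.121]
[4.358, -0.066, 0.209, -0.0, -0.0, -0.121]
[4.334, 0.461, 0.209, -0.0, -0.0, -0.121]
[4.247, 0.982, 0.209, -0.0, -0.0, -0.121]
[4.097, 1.488, 0.209, -0.0, -0.0, -0.121]
[3.887, 1.973, 0.209, -0.0, -0.0, -0.0]
[3.887, 1.973, 0.209, -0.0, -0.0, -0.0]
[3.887, 1.973, 0.209, -0.0, -0.0, -0.0]
[3.887, 1.973, 0.209, -0.0, -0.0, -0.0]
[3.887, 1.973, 0.209, -0.0, -0.0, -0.0]
```

```bash
python3 -m handwheel '[[[3.2,-2.95,0.2,0,0,-0.12],[3.55,-2.55,0.2,0,0,-0.12],[3.8,-2.1,0.2,0,0,-0.12],[4.05,-1.6,0.2,0,0,-0.12],[4.2,-1.1,0.2,0,0,-0.12]]]' 0.41
python3 -m handwheel '[[[4.3,-0.6,0.2,0,0,-0.12],[4.35,-0.05,0.2,0,0,-0.12],[4.35,0.45,0.2,0,0,-0.12],[4.25,1.0,0.2,0,0,-0.12],[4.1,1.5,0.2,0,0,-0.12]]]'
python3 -m handwheel '[[[3.9,1.95,0.2,0,0,0],[3.9,1.95,0.2,0,0,0],[3.9,1.95,0.2,0,0,0],[3.9,1.95,0.2,0,0,0],[3.9,1.95,0.2,0,0,0]]]'
python3 - <<'E'
from h import *
save('wrist','w1.png')
for l,z in [('bolt_tab',.104),('catch_plate',.088),('lever_eye',.066),('lock_box',.06),('head_top',.1)]:
    for s in r.spot_point('wrist',l)[:1]: print(l,s['p'],np.round(s['at'],1),at('wrist',s['at'],z).round(4))
o=r.get_obs();print(o['time'],o['tcp_pos'],o['tool_rot'],o['opening'],o['wrist_force'])
E
```

```text
time: 1.23
tcp_pos: [0.2562, -0.3494, 0.2214]
tool_rot: [0.0, 0.91, 0.414, 0.0]
wrist_force: [1.3, 0.2, 0.4]
opening: 0.0353
grasp_force: 0.0
time: 1.85
tcp_pos: [0.377, -0.1679, 0.2115]
tool_rot: [0.0, 0.747, 0.665, 0.0]
wrist_force: [0.2, -0.0, -0.0]
opening: 0.0352
grasp_force: 0.0
time: 2.48
tcp_pos: [0.4972, 0.0141, 0.2014]
tool_rot: [0.0, 0.748, 0.663, 0.0]
wrist_force: [0.2, -1.2, 0.3]
opening: 0.035
grasp_force: 0.0
bolt_tab 0.72 [230.3 170.1] [0.4723 0.0457 0.104 ]
catch_plate 0.71 [308.  169.8] [0.5226 0.0355 0.088 ]
lock_box 0.85 [271.4 152.6] [0.4977 0.0448 0.06  ]
head_top 0.92 [424.8 162.5] [0.5974 0.0314 0.1   ]
2.775 [0.49610712 0.01220305 0.20138513] [ 2.52661071e-05  7.48437185e-01  6.63205675e-01 -1.09717174e-04] 0.03504098203105386 [ 0.0751312  -0.10922433  0.33405978]
```

View pics/w1.png

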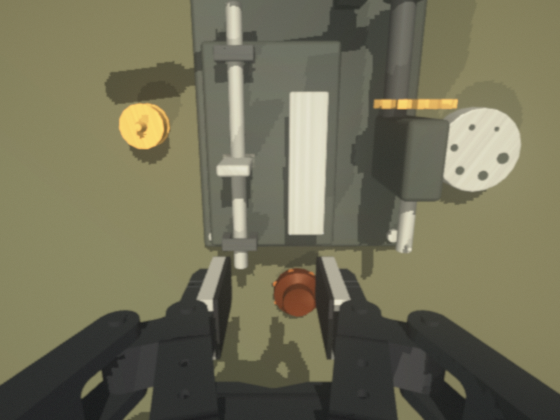

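The wrist view shows the plate with corners at (289,93), (327,93), (324,234) and (289,234), and the tab top at about (219–251, 158–168). The bar runs up to (233,5), and the fingertips stand below the lock box. I'll fit the plate from these.

```bash
python3 - <<'E'
from h import *
im=cv2.imread('pics/w1.png')
P=[at('wrist',p,.088) for p in [(289.5,93),(327,93),(324,234),(289,234)]]
c=sum(P)/4;d=(P[0]+P[1]-P[2]-P[3])/2
print('plate',c,np.linalg.norm(d),np.linalg.norm(P[0]-P[1]),'yaw',np.arctan2(-d[0],d[1]))
B=[at('wrist',p,.066) for p in [(233.5,5),(239.5,265)]];e=B[0]-B[1];print('bar yaw',np.arctan2(-e[0],e[1]))
for p in [(219,162),(251,162),(235,158),(235,166)]: print(p,at('wrist',p,.104))
k=im[75:275,190:350];cv2.imwrite('pics/w1c.png',cv2.resize(k,(480,600),interpolation=2))
E
```

```text
plate [0.52164026 0.03524401 0.088     ] 0.09785064818688766 0.024477882635986225 yaw -0.10712353852106761
bar yaw -0.12457794239671835
(219, 162) [0.46438932 0.04846699 0.104     ]
(251, 162) [0.48483273 0.0459884  0.104     ]
(235, 158) [0.4749943  0.04978035 0.104     ]
(235, 166) [0.47422501 0.04465963 0.104     ]
```

View pics/w1c.png

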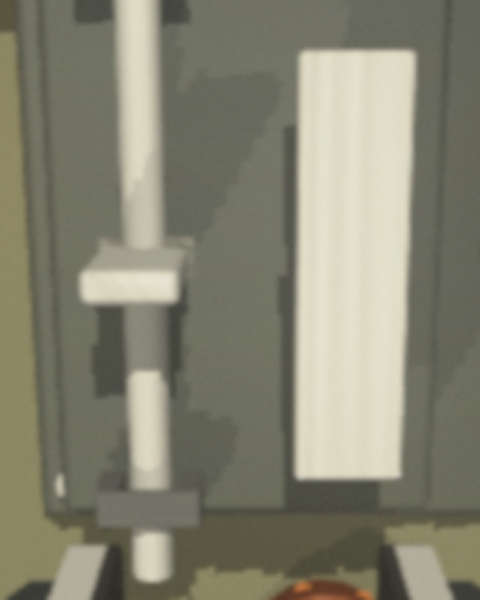

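```bash
python3 - <<'E'
from h import *
yaw=-.114;c,s=np.cos(yaw),np.sin(yaw);M=np.array([[c,-s],[s,c]])
pl=np.array([.5216,.0353]);O=pl-M@[-.005,-.035]
t=at('wrist',(233.5,170.5),.104)[:2];print('O',O,'tab in winder',M.T@(t-O))
print('tcp in winder',M.T@(np.array(r.get_obs()['tcp_pos'])[:2]-O))
rows(list(O+M@[-.030,-.066])+[.115],yaw,5,5)
E
```

```text
O [0.53054891 0.06950405] tab in winder [-0.05420692 -0.03402228]
tcp in winder [-0.02770005 -0.06084693]
[-0.103, -0.045, 1.728, -0.0, 0.0, -0.001]
[-0.103, -0.045, 1.728, -0.0, 0.0, -0.001]
[-0.103, -0.045, 1.728, -0.0, 0.0, -0.001]
[-0.103, -0.046, 1.728, -0.0, 0.0, -0.001]
[-0.103, -0.046, 1.728, -0.0, 0.0, -0.001]
```

```bash
python3 -m handwheel '[[[-0.1,-0.05,2.5,0,0,0],[-0.1,-0.05,2.5,0,0,0],[-0.1,-0.05,2.0,0,0,0],[-0.1,-0.05,1.5,0,0,0],[-0.1,-0.05,0.5,0,0,0]]]'
python3 - <<'E'
from h import *
save('wrist','w2.png');o=r.get_obs();print(o['tcp_pos'],o['wrist_force'])
E
```

```text
time: 3.4
tcp_pos: [0.4928, 0.0072, 0.1109]
tool_rot: [-0.0, 0.749, 0.663, -0.0]
wrist_force: [0.5, 0.6, 0.6]
opening: 0.0352
grasp_force: 0.0
[0.49283436 0.00731864 0.11078791] [-0.47770736 -0.71957081 -0.7815886 ]
```

View pics/w2.png

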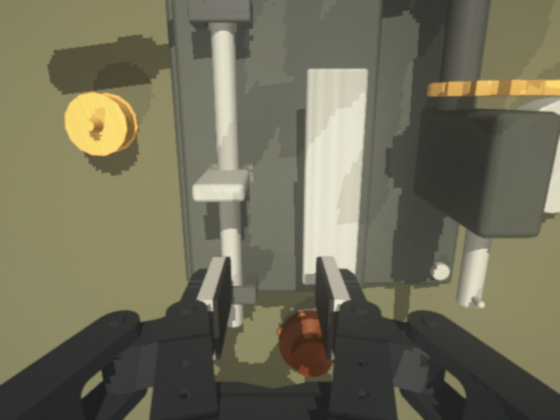

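Left finger (about col 215) lines up with the tab (195–250). The right finger (about col 335) lines up with the plate (305–362). Descending.

```bash
python3 -m handwheel '[[[0,0,0.5,0,0,0],[0,0,0.5,0,0,0],[0,0,0.5,0,0,0],[0,0,0.3,0,0,0],[0,0,0,0,0,0]]]'; python3 -m handwheel '[[[0,0,0.2,0,0,0],[0,0,0.2,0,0,0],[0,0,0.1,0,0,0],[0,0,0,0,0,0],[0,0,0,0,0,0]]]'
```

```text
time: 4.08
tcp_pos: [0.4933, 0.0082, 0.0931]
tool_rot: [-0.0, 0.748, 0.663, -0.0]
wrist_force: [-0.3, 0.1, 0.0]
opening: 0.0349
grasp_force: 0.0
time: 4.7
tcp_pos: [0.4934, 0.0081, 0.0884]
tool_rot: [0.0, 0.748, 0.663, 0.0]
wrist_force: [0.6, -0.3, 0.1]
opening: 0.0349
grasp_force: 0.0
```

```bash
for i in 1; do python3 -m handwheel '[[[0,0,0.2,0,0,0],[0,0,0.2,0,0,0],[0,0,0.1,0,0,0],[0,0,0,0,0,0],[0,0,0,0,0,0]]]'; done; python3 -m handwheel '[[[0,0,0.1,0,0,0],[0,0,0.1,0,0,0],[0,0,0.1,0,0,0],[0,0,0,0,0,0],[0,0,0,0,0,0]]]'
```

```text
time: 5.32
tcp_pos: [0.4935, 0.0081, 0.0834]
tool_rot: [0.0, 0.748, 0.663, 0.0]
wrist_force: [0.7, -0.6, 2.7]
opening: 0.0349
grasp_force: 1.2
time: 5.95
tcp_pos: [0.4935, 0.0081, 0.0804]
tool_rot: [0.0, 0.748, 0.663, 0.0]
wrist_force: [0.5, -0.3, 3.6]
opening: 0.0349
grasp_force: 1.6
```

```bash
python3 -m handwheel '[[[0,0,0.1,0,0,0],[0,0,0.1,0,0,0],[0,0,0.1,0,0,0],[0,0,0,0,0,0],[0,0,0,0,0,0]]]';python3 -m handwheel '[[[0,0,0.1,0,0,0],[0,0,0,0,0,0],[0,0,0,0,0,0],[0,0,0,0,0,0],[0,0,0,0,0,0]]]'
```

```text
time: 6.58
tcp_pos: [0.4936, 0.0081, 0.0778]
tool_rot: [0.0, 0.748, 0.663, 0.0]
wrist_force: [-0.3, -0.7, 9.0]
opening: 0.035
grasp_force: 4.5
time: 7.2
tcp_pos: [0.4937, 0.008, 0.0775]
tool_rot: [0.001, 0.748, 0.663, 0.001]
wrist_force: [-2.0, 0.3, 16.8]
opening: 0.0352
grasp_force: 8.2
```

Catch is at its bottom stop. I'll ease off slightly and slide toward the tab.

```bash
python3 -m handwheel '[[[0,0,-0.08,0,0,0],[0.3,0,0,0,0,0],[0.4,0,0,0,0,0],[0.4,0,0,0,0,0],[0,0,0,0,0,0]]]';python3 -m handwheel '[[[0.4,0,0,0,0,0],[0.4,0,0,0,0,0],[0.4,0,0,0,0,0],[0.3,0,0,0,0,0],[0,0,0,0,0,0]]]'
python3 - <<'E'
from h import *
save('wrist','w3.png')
E
```

```text
time: 7.82
tcp_pos: [0.4953, 0.0182, 0.0778]
tool_rot: [0.001, 0.748, 0.663, 0.0]
wrist_force: [-0.8, -5.4, 10.5]
opening: 0.0352
grasp_force: 5.0
time: 8.45
tcp_pos: [0.4971, 0.0327, 0.0779]
tool_rot: [0.002, 0.748, 0.663, -0.0]
wrist_force: [-1.0, -8.2, 10.6]
opening: 0.035
grasp_force: 5.5
```

View pics/w3.png

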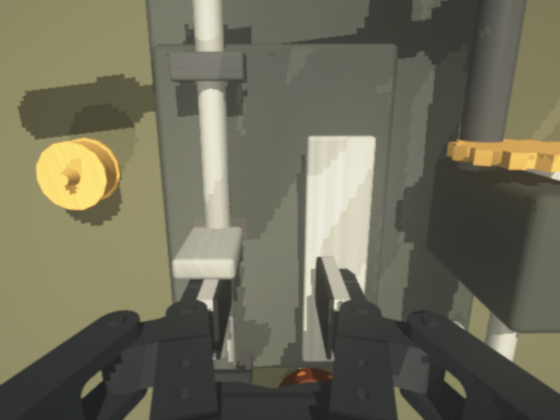

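The finger is behind the tab (175–243, 228–275) and the plate is held down. Pushing the bolt home.

```bash
python3 -m handwheel '[[[0.4,0,0,0,0,0],[0.4,0,0,0,0,0],[0.4,0,0,0,0,0],[0.3,0,0,0,0,0],[0,0,0,0,0,0]]]'
python3 -m handwheel '[[[0.2,0,0,0,0,0],[0.2,0,0,0,0,0],[0.1,0,0,0,0,0],[0,0,0,0,0,0],[0,0,0,0,0,0]]]'
```

```text
time: 9.12
tcp_pos: [0.4989, 0.0476, 0.0779]
tool_rot: [0.002, 0.748, 0.663, -0.0]
wrist_force: [-1.2, -6.3, 10.4]
opening: 0.0356
grasp_force: 5.8
time: 9.75
tcp_pos: [0.4994, 0.0524, 0.0779]
tool_rot: [0.002, 0.748, 0.663, -0.0]
wrist_force: [-2.3, -8.1, 10.2]
opening: 0.035
grasp_force: 5.8
```

```bash
python3 -m handwheel '[[[0.15,0,0,0,0,0],[0.1,0,0,0,0,0],[0.05,0,0,0,0,0],[0,0,0,0,0,0],[0,0,0,0,0,0]]]'
python3 -m handwheel '[[[0.1,0,0,0,0,0],[0.1,0,0,0,0,0],[0,0,0,0,0,0],[0,0,0,0,0,0],[0,0,0,0,0,0]]]'
```

```text
time: 10.38
tcp_pos: [0.4997, 0.0552, 0.0779]
tool_rot: [0.002, 0.748, 0.663, -0.0]
wrist_force: [-2.0, -9.3, 10.7]
opening: 0.0347
grasp_force: 6.3
time: 11.0
tcp_pos: [0.4998, 0.0554, 0.0779]
tool_rot: [0.003, 0.748, 0.664, -0.002]
wrist_force: [-5.1, -19.9, 11.6]
opening: 0.0352
grasp_force: 12.5
```

Hard stop reached. Backing off, then lifting.

```bash
python3 -m handwheel '[[[-0.3,0,0,0,0,0],[-0.4,0,0,0,0,0],[-0.2,0,-0.3,0,0,0],[0,0,-1,0,0,0],[0,0,-1.5,0,0,0]]]'
python3 -m handwheel '[[[0,0,-3,0,0,0],[0,0,-4,0,0,0],[0,0,-2,0,0,0],[0,0,0,0,0,0],[0,0,0,0,0,0]]]'
python3 - <<'E'
from h import *
save('wrist','w4.png')
yaw=-.114;c,s=np.cos(yaw),np.sin(yaw);M=np.array([[c,-s],[s,c]]);O=[.53055,.0695]
for l,z in [('bolt_tab',.104),('catch_plate',.088)]:
    for q in r.spot_point('wrist',l)[:1]: print(l,q['p'],q['at'],M.T@(at('wrist',q['at'],z)[:2]-O))
E
```

```text
time: 11.62
tcp_pos: [0.4976, 0.0498, 0.1051]
tool_rot: [-0.001, 0.748, 0.663, -0.001]
wrist_force: [0.4, -0.4, -0.2]
opening: 0.0352
grasp_force: 0.0
time: 12.25
tcp_pos: [0.4977, 0.0499, 0.194]
tool_rot: [-0.001, 0.748, 0.663, -0.001]
wrist_force: [-0.4, 0.6, -0.3]
opening: 0.035
grasp_force: 0.0
bolt_tab 0.9 [236.3, 181.4] [-0.05471281 -0.00207785]
catch_plate 0.6 [312.9, 219.6] [-0.00371977 -0.03300743]
```

View pics/w4.png

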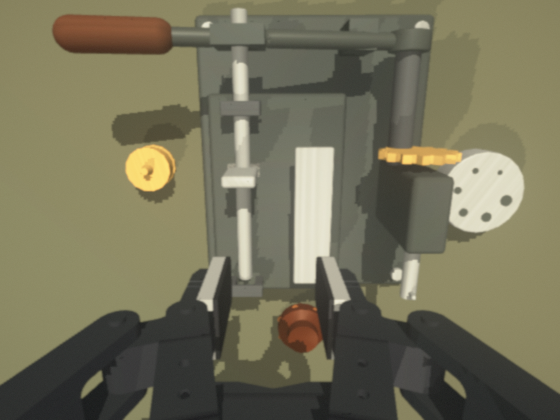

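The tab has moved about 31 mm to winder y -2, and the bolt end shows beyond the lever's eye at (238,12). The lever is parked and the plate is free.

```bash
python3 -c "
from plant import r
print(r.hand_in())"
```

```text
the job is handed in; nothing more can be done
None
```

I pushed the bolt to its stop through the lever's eye (about 31 mm of travel) with the catch held down, then let go and handed the job in. The lever looked parked and the plate free in the last picture, but I did not measure the plate's height after release, and the hand-in gave no verdict.

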